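# Draw the index bolt of a welding turntable

## Task

Unlock the welding turntable: press the yellow spring catch down with one fingertip and, keeping it held down, push the bolt's red handle with the other finger until the bolt is fully drawn out of the notched wheel. Then let the catch spring up into the bolt's last notch so that the bolt stays drawn, and take the hand away. Grasp and lift nothing, do not force the catch or the bolt, do not turn the table, and leave the things lying around where they are.

Things in the scene. Friction and masses are not known exactly. Their poses are not given: they have to be found in the camera images.
- station: teal base plate of the indexing station, bolted down, 115 x 330 x 12 mm; origin on the bench top, z up. The flat steel index bolt (24 mm wide, top 42 mm above the bench) lies along the station's y axis at x = 0, its guides reach to 48 mm high and x = +-28 mm. The turntable is on the +y side. Drawing the bolt moves it along the station's -y, away from the turntable
- wheel_top (a point): centre of the turntable's top, 46 mm above the bench: a steel wheel of 142 mm radius with a notched rim, at station x = 0, y = +200 mm (rim at y = +58 mm). A black welded rod frame up to 160 mm above the bench is clamped on it, within 105 mm of the centre
- bolt_handle (a point): centre of the push area of the bolt's red handle: an upright plate across the bolt, 10 mm thick (station y), station x -68 to +12 mm, 47 to 83 mm above the bench. The point moves with the bolt; it is at x = -48 mm, mid-thickness, 65 mm high, y = -8 mm when home. Beside the bolt (x below -28 mm) it overhangs free space down to the 12 mm base; behind it, 60 mm are free to the rim
- catch_pad (a point): centre of the top face of the spring catch's ribbed yellow pad: 36 mm wide (station x), 72 mm long (station y -59 to -131 mm), so a fingertip can slide along it; in line with the handle point (x = -48 mm), on its -y side. Released it slopes, this point 61 mm above the bench; fully pressed it is 51 mm and the pad's inner edge 54 mm above the bench. About 3 N starts it, 6 N holds it fully down
- catch (a joint): angle of the spring catch, rad: 0 = sprung up, its tooth in a notch of the bolt; 0.36 = pad fully down; the tooth is clear of the bolt from about 0.2. It rocks on a pin along the station's y at x = -18 mm, 54 mm above the bench, pad on one side and tooth on the other, and springs back when let go
- bolt (a joint): travel of the bolt, m: 0 = home (nose in the wheel's notch), 0.0365 = fully drawn, against its stop. Friction about 2 N. The catch has three notches to drop into: home, half-way (0.018) and fully drawn (0.036); let go early it drops into the half-way notch and locks the bolt there
- turntable (a joint): angle of the turntable, rad, 0 at the start. The bolt's nose holds it; once the bolt is drawn it turns with about 3 N at the rim
- tube_offcut: loose bystander, leave alone: steel tube offcut standing upright, 42 mm across, 60 mm high; origin at the middle of its underside
- weld_magnet: loose bystander, leave alone: blue triangular welding magnet lying flat, 75 mm sides, 16 mm high; origin at the middle of its underside
- tape_roll: loose bystander, leave alone: pink-red roll of tape lying flat, 72 mm across, 25 mm high; origin at the middle of its underside
- mallet: loose bystander, leave alone: orange dead-blow mallet lying down, 257 mm long, head 100 mm wide and 48 mm high; origin at the middle of its underside level, 143 mm from the handle's end
- paste_tin: loose bystander, leave alone: blue-labelled tin of welding paste standing upright, 70 mm across, 75 mm high; origin at the middle of its underside
- wrench: loose bystander, leave alone: steel wrench lying flat, 180 mm long; origin at the middle of its underside

How it is judged:
By the outcome, as a careful person would: the job done as asked, in the order asked, and still so for the second after the job is handed in, with the robot touching nothing.
It also fails if it takes over 35 s, if anything falls off the work surface, if the arm or the gripper's body presses on something with over 40 N, if the wrist force passes 120 N, or if a joint passes its speed limit or range.

## Robot

A 6-joint arm with a two-finger parallel gripper is mounted at the origin on the work surface. World frame = base frame: x ahead of the robot, y to its left, z up, the work surface at z = 0. Lengths are in m, angles in rad, forces in N, time in s.
With the tool pointing down it reaches from about 0.35 to 0.925 m from the base axis. Payload 6.4 kg.
Tool frame: the origin (TCP) lies at the very end of the fingers, on their centre line; the grasp point (between the pads) lies 19 mm behind it; z points along the fingers, y is the line along which they close (so a half turn about z gives the same grasp; the last joint's range is limited). The gripper opens to 94 mm and grips with 3 to 60 N. Pads are 16 mm wide; open, the fingers measure 119 mm over their backs; the gripper's body (75 mm by 177 mm) begins 78 mm behind the grasp point.
Start: joints at [-1.317, 0.245, 1.558, -0, 1.339, -0.174], TCP at [0.27, -0.591, 0.205] pointing down, gripper open.
Joint ranges: [-3.13, 3.13], [-1.02, 2.26], [0.13, 2.54], [-0.95, 4.09], [0.21, 2.88], [-2.74, 2.74]. Speed limits (rad/s): [2.57, 2.57, 3.14, 3.14, 3.14, 3.14].

## Interface

Orientations are given as a rotation vector (axis times angle).
In Python, from station import r gives the robot as it stands. The module is installed in compiled form; this text tells all that it offers. Calls block until the motion is done:
- r.move_pose(position, orientation): joint-space move of the TCP to a pose.
- r.movel(position, frame=None, max_speed=0.15, stop_force=None): straight line of the TCP; frame=None keeps the orientation; max_speed is the mean speed in m/s. With stop_force (N) it stops when the force on the tool has changed by that much, and returns True; else False.
- r.movej(angles): joint-space move.
- r.set_gripper(opening): opening from 0.0 (shut) to 1.0 (fully open); the grip force is fixed at half the most; returns when the fingers have stopped.
- r.hold(seconds).
- r.solve_ik(position, orientation): joint angles nearest the present ones, or None.
- r.state(): the state.
- r.get_image(name): name is "scene" or "top" or "wrist"; returns a dict with "img" (420x560x3 uint8, red, green, blue), "camera_matrix" (3x3 intrinsics, pixels), "R" (3x3) and "t" (3): a world point X has camera coordinates R X + t. Camera axes: x right, y down, z forward; pixel columns grow to the right and rows downward; lengths in m; the calibration is good to about 2 mm. A picture is of the moment at which its call begins. There is no depth.
A pose or a line that the arm cannot do raises r.IKError and nothing moves.
- r.finish_job(): hands the job in; it is judged then, once.
The state is a dict: "time": time; "qpos": joint angles; "dq": joint speeds; "joint_efforts": joint torques, N m; "position": TCP position; "eef_rot": TCP orientation; "force": force on the tool from outside, world axes, zero at the start; "moment": the same for the moment, N m; "grip_width": opening from 0.0 (shut) to 1.0 (fully open); "grasp_force": force on a finger pad.
Only numpy, scipy, OpenCV 4.12 (cv2) and the standard library are available. Lean on these libraries where they do the work, as an engineer would, in place of code of your own. Each camera call takes 0.05 s, during which the arm holds its last target. There are 200 camera calls.

## Working session

There is one attempt and no reset: what is moved stays moved. The work goes in short steps, each a Python script; the robot and the scene stay as the last script left them, time stands still between calls to the robot, and variables do not carry over. Pictures are saved under pics/ and viewed, at most 10 in all, crops included, and the job is handed in when it is done.

```bash
mkdir -p pics; cat > h.py <<'E'
import numpy as np, cv2
from station import r
def snap(n,f):
    d=r.get_image(n); cv2.imwrite(f'pics/{f}.png',d['img'][:,:,::-1]); np.savez(f'pics/{f}.npz',K=d['camera_matrix'],R=d['R'],t=d['t'],img=d['img']); return d
def load(f): return np.load(f'pics/{f}.npz')
def ray(d,u,v,z):
    K,R,t=d['K'],d['R'],d['t']; c=-R.T@t; w=R.T@np.linalg.inv(K)@np.array([u,v,1.]); return c+w*(z-c[2])/w[2]
def proj(d,X):
    p=d['K']@(d['R']@np.array(X)+d['t']); return p[:2]/p[2]
E
python3 - <<'E'
from h import *
a=snap('scene','s0');b=snap('top','t0')
cv2.imwrite('pics/t0b.png',cv2.resize(b['img'][:,:,::-1],(800,600)))
print(r.state())
E
```

```text
{'time': 0.1, 'qpos': array([-1.31713063e+00,  2.45738044e-01,  1.55886764e+00, -1.29070498e-05,
        1.33869970e+00, -1.74094869e-01]), 'dq': array([ 0.00053652, -0.00041206, -0.00380878,  0.00170031, -0.00096184,
       -0.0005047 ]), 'joint_efforts': array([-5.16421442e-04, -4.16913915e+01, -3.15528309e+01,  6.86164806e-02,
        3.09360051e-02, -5.38117297e-05]), 'position': array([ 0.26951151, -0.59090658,  0.20447267]), 'eef_rot': array([-3.06833754e+00, -6.66455023e-01,  1.26650920e-04]), 'force': array([-0.26419465, -0.40099524,  0.58322523]), 'moment': array([-0.01710337, -0.01263345, -0.00916212]), 'grasp_force': 0.0, 'grip_width': 0.998367559312682}
```

View pics/t0.png

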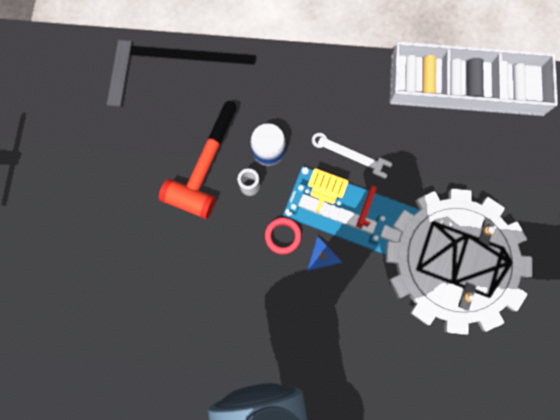

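View pics/s0.png

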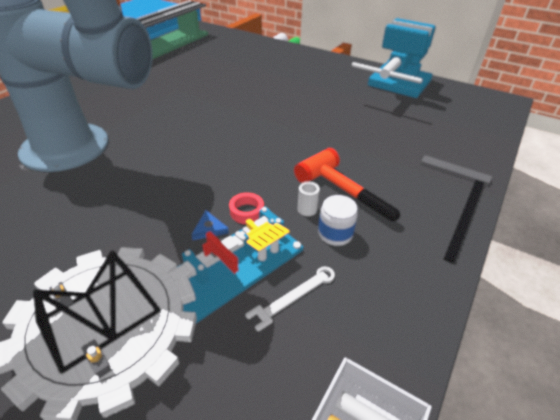

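```bash
python3 - <<'E'
from h import *
for f in ('t0','s0'):
    d=load(f); h=cv2.cvtColor(d['img'],cv2.COLOR_RGB2HSV); H,S,V=[h[...,i].astype(int) for i in range(3)]
    print(f,'cam',-d['R'].T@d['t'])
    for n,m,z in (('yel',(H>20)&(H<35)&(S>150)&(V>120),.06),('red',((H<6)|(H>174))&(S>150)&(V>60),.083),('teal',(H>92)&(H<106)&(S>120)&(V>60),.012),('white',(S<40)&(V>130),.046)):
        c,_=cv2.findContours(m.astype('uint8'),cv2.RETR_EXTERNAL,cv2.CHAIN_APPROX_NONE)
        for k in sorted(c,key=cv2.contourArea)[::-1][:4]:
            if cv2.contourArea(k)<60: continue
            q=np.array([ray(d,u,v,z)[:2] for u,v in k[:,0]],dtype=np.float32)
            R=cv2.minAreaRect(q); C=cv2.minEnclosingCircle(q)
            print(n,cv2.contourArea(k),k[:,0].mean(0).round(),'rect',np.round(cv2.boxPoints(R),4).tolist(),'sz',np.round(R[1],4),'circ',np.round(C[0],4),round(C[1],4))
# enlarged crop
d=load('t0'); cv2.imwrite('pics/crop.png',cv2.resize(d['img'][150:270,270:430,::-1],(800,600),interpolation=cv2.INTER_CUBIC))
E
```

```text
t0 cam [0.38916592 0.04179389 0.97789826]
yel 96.5 [328. 179.] rect [[0.6273000240325928, -0.060600001364946365], [0.661300003528595, -0.06939999759197235], [0.6790000200271606, -0.0008999999845400453], [0.6449999809265137, 0.007899999618530273]] sz [0.0708 0.0351] circ [ 0.6608 -0.0325] 0.036
red 1903.0 [194. 182.] rect [[0.5511000156402588, 0.19910000264644623], [0.6996999979019165, 0.1534000039100647], [0.7321000099182129, 0.25870001316070557], [0.5834000110626221, 0.3043999969959259]] sz [0.1101 0.1555] circ [0.6341 0.2291] 0.0853
red 995.5 [283. 235.] rect [[0.49549999833106995, 0.08250000327825546], [0.5011000037193298, 0.015599999576807022], [0.5705000162124634, 0.021400000900030136], [0.5648999810218811, 0.08829999715089798]] sz [0.0696 0.0671] circ [0.5324 0.0519] 0.0359
red 196.0 [366. 207.] rect [[0.5586000084877014, -0.10719999670982361], [0.6420999765396118, -0.1298999935388565], [0.6470000147819519, -0.11180000007152557], [0.5634999871253967, -0.08910000324249268]] sz [0.0187 0.0865] circ [ 0.6035 -0.1069] 0.0434
teal 2624.5 [342. 213.] rect [[0.5101000070571899, -0.192
[... 4055 characters left out ...]
00999927520752], [0.6197999715805054, -0.4781999886035919], [0.7089999914169312, -0.19220000505447388], [0.4587000012397766, -0.11410000175237656]] sz [0.2996 0.2623] circ [ 0.5235 -0.2928] 0.1515
white 9857.5 [404.  29.] rect [[-0.11729999631643295, 1.9061000347137451], [-0.037300001829862595, 0.8130000233650208], [0.8199999928474426, 0.8756999969482422], [0.7400000095367432, 1.9687999486923218]] sz [0.8596 1.096 ] circ [0.5064 1.4055] 0.6097
white 4302.0 [368. 400.] rect [[0.8569999933242798, -0.1550000011920929], [0.8575000166893005, -0.25369998812675476], [0.9815000295639038, -0.2529999911785126], [0.9810000061988831, -0.1543000042438507]] sz [0.1241 0.0987] circ [ 0.9189 -0.2051] 0.0782
```

View pics/crop.png

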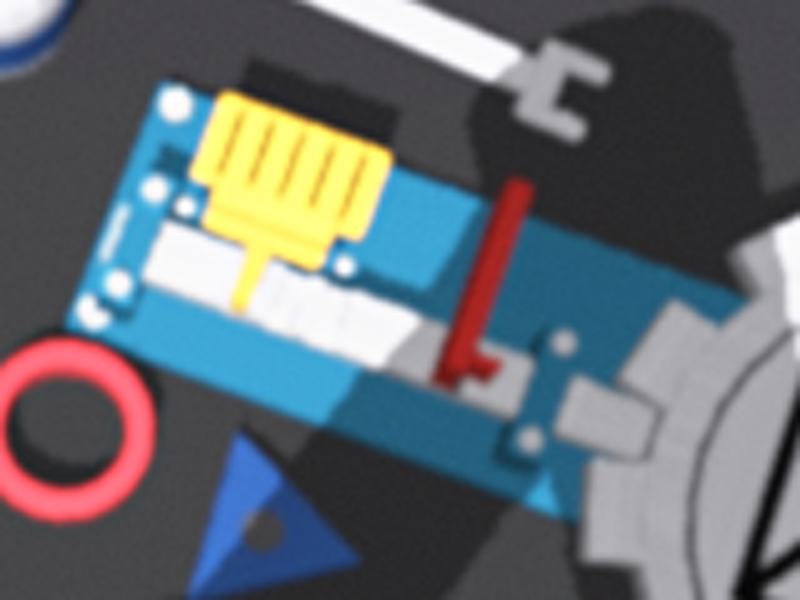

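The top view shows the yellow pad at (328,185), the red handle at (366,207) and the wheel around (458,261). That puts the station origin near (0.578,-0.112), with its +y pointing about 15.5° off world -y. I'll go above it, set the opening and refine with the wrist camera.

```bash
cat >> h.py <<'E'
from scipy.spatial.transform import Rotation
class St:
    def __init__(s,o,th): s.o=np.array(o); s.ys=np.array([-np.sin(th),-np.cos(th)]); s.xs=np.array([-np.cos(th),np.sin(th)])
    def w(s,x,y,z): return np.append(s.o+x*s.xs+y*s.ys,z)
    def l(s,p): return np.array([(p[:2]-s.o)@s.xs,(p[:2]-s.o)@s.ys])
    def rot(s,sg):
        y=sg*np.append(s.ys,0); z=np.array([0,0,-1.]); return Rotation.from_matrix(np.c_[np.cross(y,z),y,z]).as_rotvec()
E
python3 - <<'E'
from h import *
s=St([.5786,-.112],np.radians(15.5))
p=r.state()['position']; r.movel([p[0],p[1],.30],max_speed=.3)
P=s.w(-.05,-.04,.24)
for sg in (1,-1):
    q=r.solve_ik(P,s.rot(sg)); print(sg,q)
c=[(abs(np.array(q)-r.state()['qpos']).max(),sg) for sg in (1,-1) if (q:=r.solve_ik(P,s.rot(sg))) is not None]
sg=min(c)[1]; print(sg)
r.move_pose(P,s.rot(sg)); r.set_gripper(.70)
snap('wrist','w1'); st=r.state(); print(st['time'],st['position'],st['grip_width'],st['force'])
E
```

```text
1 [-0.31128242  0.20375696  1.54269404  0.          1.39514166  1.53003995]
-1 [-3.11282415e-01  2.03756956e-01  1.54269404e+00 -4.44089210e-16
  1.39514166e+00 -1.61155271e+00]
-1
3.4917 [ 0.63747261 -0.08678838  0.24000274] 0.6999269621460391 [ 0.55216368  0.01651766 -0.90739269]
```

View pics/w1.png

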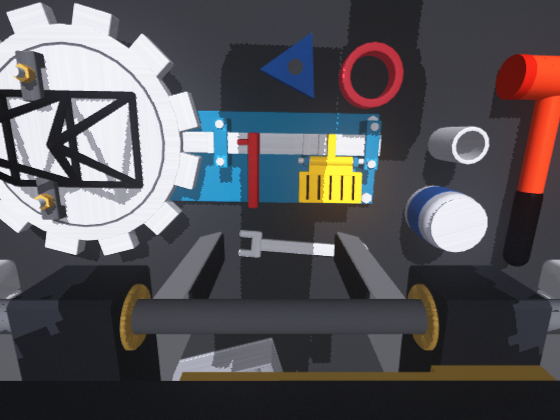

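The wrist view is well aligned: handle at columns 248–258, rows 133–207, and pad at columns 300–362, rows 171–202. I'll measure both here.

```bash
python3 - <<'E'
from h import *
s=St([.5786,-.112],np.radians(15.5)); d=load('w1'); print('cam',-d['R'].T@d['t'])
h=cv2.cvtColor(d['img'],cv2.COLOR_RGB2HSV); H,S,V=[h[...,i].astype(int) for i in range(3)]
red=(((H<6)|(H>174))&(S>150)&(V>60)); red[:,:225]=0; red[:,275:]=0; red[:120]=0;red[215:]=0
yel=(H>20)&(H<35)&(S>120)&(V>100); yel[:,:295]=0; yel[:,370:]=0; yel[:172]=0; yel[215:]=0
for v in (150,160,170,180,190,200):
    c=np.where(red[v])[0]; y=np.where(yel[v])[0]
    print(v,'red',c.min(),c.max(),(s.l(ray(d,c.min()-.5,v,.083))*1e3).round(1),(s.l(ray(d,c.max()+.5,v,.083))*1e3).round(1), 'yel' ,[(s.l(ray(d,u,v,.061))*1e3).round(1) for u in (y.min()-.5,y.max()+.5)] if len(y) else '')
rr=np.where(red[:,248:258].sum(1)>4)[0]; yr=np.where(yel[:,310:350].sum(1)>5)[0]
print('red rows',rr.min(),rr.max(),[(s.l(ray(d,253,v,.083))*1e3).round(1) for v in (rr.min()-.5,rr.max()+.5)])
print('yel rows',yr.min(),yr.max(),(s.l(ray(d,330,yr.max()+.5,.066))*1e3).round(1))
print([proj(d,s.w(x,y,z)).round(1) for x,y,z in [(-.068,-.003,.083),(.012,-.003,.083),(-.066,-.059,.066),(-.066,-.131,.066),(0,-.131,.042)]])
E
```

```text
cam [ 0.57359991 -0.06786847  0.41922493]
150 red 248 258 [-2.4 -8.5] [ -2.4 -20. ] yel 
160 red 249 258 [-12.8  -9.4] [-12.8 -19.9] yel 
170 red 249 258 [-23.3  -9.1] [-23.3 -19.7] yel 
180 red 249 258 [-34.   -8.9] [-34.  -19.6] yel [array([-37.3, -63.7]), array([ -37.2, -135.4])]
190 red 249 258 [-44.8  -8.7] [-44.8 -19.4] yel [array([-48.8, -63.8]), array([ -48.8, -134.9])]
200 red 249 258 [-55.8  -8.4] [-55.8 -19.3] yel [array([-60.5, -64. ]), array([ -60.5, -135.6])]
red rows 133 207 [array([ 15.4, -14.6]), array([-64.2, -13.1])]
yel rows 172 202 [-62.4 -99.7]
[array([243.8, 210.9]), array([241.8, 135.9]), array([294.3, 205.6]), array([357.3, 205.6]), array([355.6, 146. ])]
```

```bash
cat >> h.py <<'E'
s0=St([.5786,-.112],np.radians(15.5)); s=St(s0.w(.0036,-.0053,0)[:2],np.radians(15.5))
def rep(*a):
    st=r.state(); print(*a,'t',round(st['time'],2),'loc',(s.l(st['position'])*1e3).round(1),'z',(st['position'][2]*1e3).round(1),'F xs,ys,z',np.round([st['force'][:2]@s.xs,st['force'][:2]@s.ys,st['force'][2]],1),'g',round(st['grip_width'],3))
E
python3 - <<'E'
from h import *
r.movel(s.w(-.049,-.031,.10),max_speed=.15); rep()
r.movel(s.w(-.049,-.031,.070),max_speed=.06); r.hold(.2); rep()
snap('wrist','w2'); snap('scene','s2')
d=load('s2'); cv2.imwrite('pics/s2c.png',cv2.resize(d['img'][150:330,140:380,::-1],(800,600),interpolation=cv2.INTER_CUBIC))
E
```

```text
t 4.58 loc [-49.9 -31. ] z 101.3 F xs,ys,z [-0.7  0.   0.3] g 0.7
t 5.42 loc [-49.4 -31. ] z 70.5 F xs,ys,z [-0.2 -0.4 -0.2] g 0.698
```

View pics/w2.png

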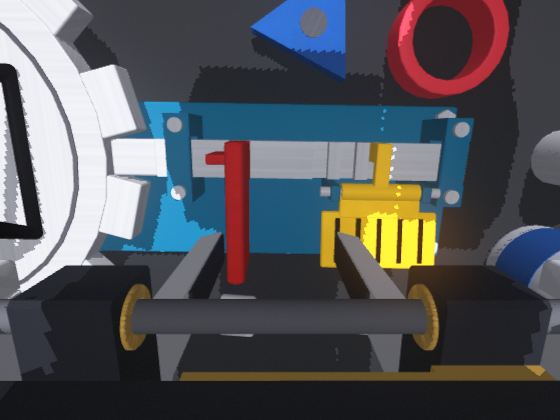

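View pics/s2c.png

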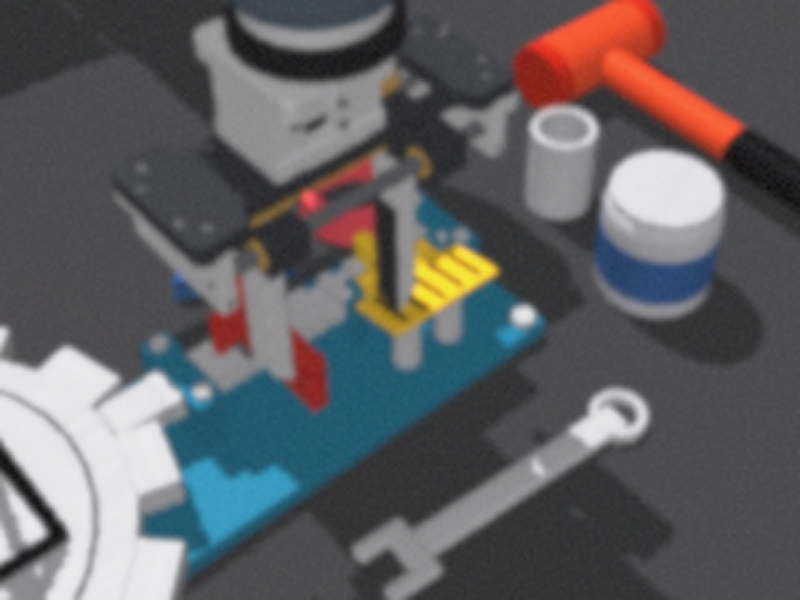

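Both fingers are in place: A is over the pad's near end (w2 column ~350, row 240) and B is just behind the handle (column ~215, row 240, with the handle at 226–248). Next I press slowly.

```bash
python3 - <<'E'
from h import *
k=r.movel(s.w(-.049,-.031,.054),max_speed=.02,stop_force=7); r.hold(.15); rep('press',k)
E
```

```text
press False t 6.62 loc [-50.2 -31. ] z 55.1 F xs,ys,z [-1.8 -0.1  5.2] g 0.7
```

```bash
python3 - <<'E'
from h import *
k=r.movel(s.w(-.049,-.031,.0515),max_speed=.02,stop_force=5); r.hold(.15); rep('press2',k)
E
```

```text
press2 False t 7.05 loc [-50.2 -31. ] z 52.8 F xs,ys,z [-1.8 -0.2  6.3] g 0.702
```

```bash
python3 - <<'E'
from h import *
for y in (-.038,-.048):
    k=r.movel(s.w(-.049,y,.0515),max_speed=.03,stop_force=12); rep(y,k)
    if k: break
snap('wrist','w3')
E
```

```text
-0.038 False t 7.43 loc [-50.1 -37. ] z 52.8 F xs,ys,z [-1.1  3.   6.9] g 0.7
-0.048 False t 7.92 loc [-50.2 -46.8] z 52.7 F xs,ys,z [-1.7  4.5  6.3] g 0.699
```

View pics/w3.png

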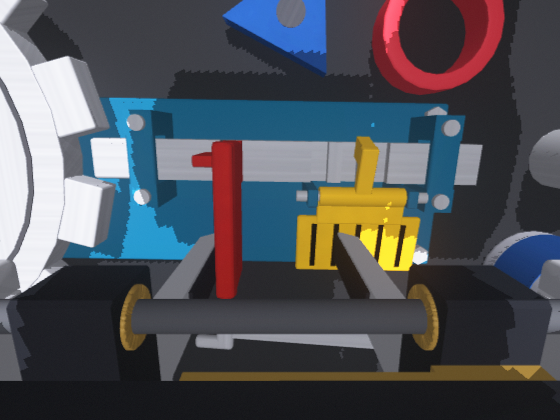

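The bolt is moving: its nose has left the wheel and the handle at column 228 touches finger B. The tooth is up and the pad is held at about row 240. I'll carry on to the stop.

```bash
python3 - <<'E'
from h import *
k=r.movel(s.w(-.049,-.064,.0515),max_speed=.04,stop_force=12); rep(k)
for i in range(8):
    y=-.066-.002*i
    k=r.movel(s.w(-.049,y,.0515),max_speed=.02,stop_force=5); r.hold(.1); rep(y,k)
    st=r.state()
    if k or st['force'][:2]@s.ys>9: break
snap('wrist','w4')
E
```

```text
False t 8.52 loc [-50.3 -63. ] z 52.9 F xs,ys,z [-1.7  3.   6.7] g 0.697
-0.066 False t 8.87 loc [-50.3 -64.7] z 52.8 F xs,ys,z [-2.   4.1  6.5] g 0.701
-0.068 False t 9.22 loc [-50.3 -66.6] z 52.8 F xs,ys,z [-1.7  5.7  6.6] g 0.706
-0.07 False t 9.57 loc [-50.3 -68.6] z 52.8 F xs,ys,z [-2.2  4.5  6. ] g 0.702
-0.07200000000000001 False t 9.92 loc [-50.4 -70.4] z 52.8 F xs,ys,z [-1.1  5.7  6.1] g 0.7
-0.07400000000000001 False t 10.27 loc [-50.3 -70.5] z 52.7 F xs,ys,z [-1.5 11.7  5.9] g 0.701
```

View pics/w4.png

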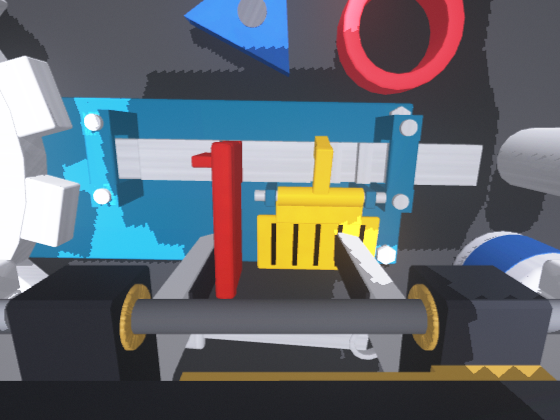

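The bolt is hard against its stop: TCP y stays at -70.5 while the force jumps to 11.7 N. I'll ease the push, lift straight up so the tooth drops in, then back off.

```bash
python3 - <<'E'
from h import *
r.movel(s.w(-.049,-.0725,.0515),max_speed=.02); rep('ease')
r.movel(s.w(-.049,-.0725,.074),max_speed=.04); r.hold(.2); rep('up')
r.movel(s.w(-.049,-.066,.076),max_speed=.04); rep('off')
r.movel(s.w(-.049,-.066,.13),max_speed=.1); r.hold(.2); rep('clear')
r.movel(s.w(-.049,-.04,.25),max_speed=.2); r.hold(.3); rep()
snap('wrist','w5')
d=load('w5')
h=cv2.cvtColor(d['img'],cv2.COLOR_RGB2HSV); H,S,V=[h[...,i].astype(int) for i in range(3)]
red=(((H<6)|(H>174))&(S>150)&(V>60)); 
for v in (160,180): 
    c=np.where(red[v,225:330])[0]+225; print((s.l(ray(d,c.min()-.5,v,.083))*1e3).round(1))
E
```

```text
ease t 10.57 loc [-50.3 -70.5] z 52.8 F xs,ys,z [-1.8  6.   6. ] g 0.699
up t 11.48 loc [-47.1 -70.6] z 72.3 F xs,ys,z [ 2.   6.2 -0.5] g 0.701
off t 11.8 loc [-48.8 -65.9] z 75.9 F xs,ys,z [-0.6  0.8  0.2] g 0.702
clear t 12.69 loc [-48.4 -66. ] z 129.0 F xs,ys,z [ 0.2 -0.8 -0.8] g 0.698
t 13.76 loc [-48.5 -40.2] z 248.8 F xs,ys,z [-0.9  0.3 -0.1] g 0.704
[-11.7 -40. ]
[-33.5 -38.9]
```

View pics/w5.png

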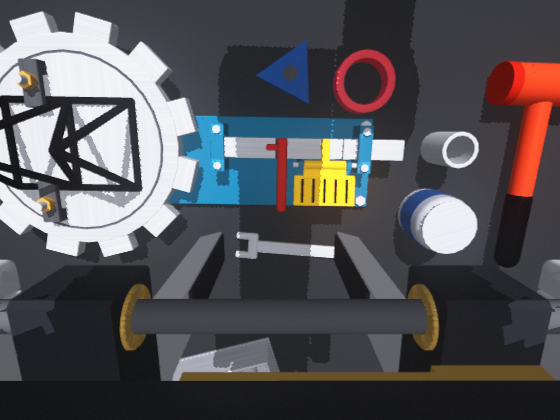

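The picture shows the handle at column 281, face at y = -39.5 mm (36.5 mm drawn), with the hand clear and the table and bystanders undisturbed. I'll check the pad's height by two views, then hand in.

```bash
python3 - <<'E'
from h import *
def edge(f):
    d=load(f); h=cv2.cvtColor(d['img'],cv2.COLOR_RGB2HSV); H,S,V=[h[...,i].astype(int) for i in range(3)]
    yel=(H>20)&(H<35)&(S>120)&(V>100); yel[:,:290]=0; yel[:,370:]=0; yel[:172]=0; yel[215:]=0
    yr=np.where(yel[:,310:345].sum(1)>5)[0]; return [(s.l(ray(d,328,yr.max()+.5,z))*1e3).round(1)[0] for z in (.066,.048)]
print(edge('w1'),edge('w5'))
snap('scene','s5')
for f in ('s0','s5'):
    d=load(f); h=cv2.cvtColor(d['img'],cv2.COLOR_RGB2HSV)
    m=cv2.inRange(h,(20,150,120),(35,255,255)); m[:,:200]=0; m[:200]=0; m[300:]=0; m[:,340:]=0
    v,u=np.where(m); print(f,len(u),u.mean().round(1),v.mean().round(1),u.max(),v.max())
E
```

```text
[np.float64(-66.0), np.float64(-70.0)] [np.float64(-67.3), np.float64(-71.5)]
s0 718 264.1 233.9 288 249
s5 685 264.8 233.2 289 249
```

The pad is back at its starting height in both views, so the tooth is in the notch.

```bash
python3 - <<'E'
from h import *
print(r.finish_job())
E
```

```text
the job is handed in; nothing more can be done
None
```

I handed the job in at about 14 s: the bolt is fully drawn (about 36.5 mm), the catch is back up in its last notch, and the hand is clear, with no sign that the table or loose items moved.

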